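Lock the autosampler carousel at home with its setting gauge

TASK

Take the setting gauge with the flat handle from the gauge stand, put its blade down through the slot in the autosampler's carousel and, feeling for it without forcing the blade, turn the carousel with the gauge until the blade drops into the hidden home slot underneath. Press the gauge fully home, so that its shoulder sits down on the carousel and locks it, and leave it standing there; leave the knob gauge and the other things on the bench where they are.

Things in the scene. Friction and masses are not known exactly. Their poses are not given: they have to be found in the camera images.
- gauge: The setting gauge, 123 mm tall, 0.15 kg: steel blade 30 mm wide (x), 6 mm thick (y), 51 mm long, lower edge rounded (3 mm radius); above it a shoulder 38 x 18 mm, 7 mm high, then the flat handle. Origin: middle of the blade's lower edge, z up to the handle; the shoulder's underside is at z = 51 mm. It starts upright in one slot of the stand. Either way round is the same.
- gauge_grip (a point): Point in the setting gauge's flat black handle to grip, 105 mm above the blade's lower edge. The handle is 34 mm wide (x), 12 mm thick (y) and 65 mm high, from 58 to 123 mm above the blade's lower edge. Axes as gauge.
- knob_gauge: The other gauge in the stand, to be left there: same steel shoulder, but a black round knob (28 mm across) on a thin neck instead of the flat handle. Origin 51 mm below its shoulder's underside, on its axis. It stands in the stand's other slot, 70 mm from the setting gauge.
- stand: Grey block, fixed to the bench, 160 mm long (x), 56 mm wide (y), 62 mm high, with two slots 33 x 9 mm and 55 mm deep in its top at x = -35 and +35 mm, each slot's length along x. Origin: centre of its underside. The gauges stand in the slots.
- tower: The autosampler's white tower, fixed; on it the blue carousel, behind it (+x, 105 mm or more from the axis) the parked probe arm, up to 221 mm high. Origin: on the carousel's axis at bench level; z up, front -x. Carousel: 200 mm across; rim with vial caps 72 to 100 mm from the axis, up to 160 mm above the bench; flat floor inside at 148 mm; centre knob 32 mm across, up to 174 mm.
- pointer (a point): Top of the steel pointer (12 mm wide) on the tower's front, 113 mm from the carousel's axis, 149 mm above the bench. The hidden home slot lies somewhere within 0.4 rad either side of the pointer's direction as seen from the axis; exactly where is not known and is found only by feel.
- flange_top (a point): On the carousel's axis, 115 mm above the bench: top of the fixed flange hidden under the carousel. The home slot in it is 38 mm long (radial), 9 mm wide, 20 mm deep, its middle 48 mm from the axis. Away from it the blade stands on the flange, the gauge's shoulder 18 mm above the carousel's floor; in it the gauge goes down until the shoulder sits on that floor.
- drum_slot (a point): Middle of the mouth of the slot through the carousel, on the carousel's floor, 48 mm from the axis. The slot is 34 mm long along this frame's x (radial, +x towards the axis), 9 mm wide along y, and goes straight down through the 30 mm thick carousel; 3 mm below that is the flange.
- carousel (a joint): Turn of the carousel about its upright axis in rad, counter-clockwise seen from above; 0 when its slot stands at the pointer. It turns with light friction (about 0.05 N m) and stays where it is left. It starts at 0.6 to 1.1, so the home slot always lies clockwise of the carousel slot's start.
- beaker: Glass beaker 66 mm across, 90 mm high, a bystander. Origin: centre of its underside.
- scissors: Scissors with red and black handles lying on the bench, about 180 mm long, a bystander.
- standard: White bottle 60 mm across, 130 mm high, a bystander. Origin: centre of its underside.
- tub: Clear box with yellow lid, 146 x 106 x 57 mm, a bystander. Origin: centre of its underside.
- driver: Screwdriver 180 mm long lying on the bench, a bystander.
- wash_bottle: White wash bottle with red cap, 68 mm across, 170 mm high, a bystander. Origin: centre of its underside.

How it is judged:
By the outcome, as a careful person would: the job done as asked, in the order asked, and still so for the second after the job is handed in, with the robot touching nothing.
It also fails if it takes over 61 s, if anything falls off the work surface, if the arm or the gripper's body presses on something with over 40 N, if the wrist force passes 120 N, or if a joint passes its speed limit or range.

ROBOT

A 6-joint arm with a two-finger parallel gripper is mounted at the origin on the work surface. World frame = base frame: x ahead of the robot, y to its left, z up, the work surface at z = 0. Lengths are in m, angles in rad, forces in N, time in s.
With the tool pointing down it reaches from about 0.375 to 0.975 m from the base axis. Payload 3.8 kg.
Tool frame: the origin (TCP) lies on the centre line of the jaws, within the pads' length; the fingertips stand 17 mm ahead of it and the grasp point (between the pads) lies 2 mm behind it; z points along the fingers, y is the line along which they close (so a half turn about z gives the same grasp; the last joint's range is limited). The gripper opens to 85 mm and grips with 20 to 120 N. Pads are 22 mm wide; open, the fingers measure 114 mm over their backs; the gripper's body (76 mm by 85 mm) begins 54 mm behind the grasp point. The pads swing forward as they close: fully open they stand 13 mm farther back than shut.
Start: joints at [1.273, 0.264, 1.604, -0, 1.274, -0.037], TCP at [0.174, 0.652, 0.248] pointing down, gripper open.
Joint ranges: [-2.63, 2.63], [-0.94, 2.18], [0.31, 2.57], [-1.31, 4.45], [0, 2.66], [-2.55, 2.55]. Speed limits (rad/s): [2.57, 2.57, 3.14, 3.14, 3.14, 3.14].

INTERFACE

Orientations are given as a unit quaternion [w, x, y, z].
In Python, from rig import manip, cams, monitor gives the robot as it stands (manip), with the cameras (cams) and the readings (monitor).
- The arm moves only by the shell command python3 nudge.py 'ROWS' [FORCE]. ROWS is rows parted by semicolons, their numbers by spaces, 1 to 20 of them, each of 7 numbers: the finger opening in m, then dx, dy, dz in m, then a rotation vector rx, ry, rz in rad; each row is the pose to reach, as a shift and turn from the pose commanded when the command began, along the tool's axes at that moment; what a row does not reach only later rows make up. A row lasts 1/8 s, in which the tool goes at most 0.0625 m and 0.188 rad, less where a joint would pass 70% of its speed; a pose out of reach is approached as far as the arm can. The fingers move at their own pace and stop on an object; FORCE is the grip in N (left out, the last holds). Time passes only in rows, so rows that do not move let the fingers close. It prints the time, the measured TCP pose, the force, the opening and the grip force at its end.
- monitor.sense(): the state, without advancing time (a new reading comes with each control period).
- cams.camera(name): name is "scene" or "side" or "wrist"; returns the picture (400x640x3 uint8, blue, green, red); there is no depth.
- cams.get_calibration(name): a dict with "mtx" (3x3 intrinsics, pixels), "xyz" and "rotation" of the camera in the world; the wrist camera has in their place "tool_from_camera" (4x4, takes a point from camera to tool coordinates, whose origin is the TCP and whose axes are the flange's). Camera axes: x right, y down, z forward; pixel columns grow to the right and rows downward; lengths in m; the calibration is good to about 2 mm. A picture is of the moment at which its call begins: read the wrist's pose just before it. get_calibration takes no time and is no camera call.
- manip.sign_off(): hands the job in; it is judged then, once.
The state is a dict: "t": time; "qpos": joint angles; "joint_velocities": joint speeds; "effort": joint torques, N m; "eef_pos": TCP position; "tcp_rot": TCP orientation; "ft_force": force on the tool from outside, world axes, zero at the start; "moment": the same for the moment, N m; "gripper_width": finger opening in m; "gripper_force": force on a finger pad.
Only numpy, scipy, OpenCV 4.12 (cv2) and the standard library are available. Lean on these libraries where they do the work, as an engineer would, in place of code of your own. Each camera call takes 0.05 s, during which the arm holds its last target. There are 200 camera calls.

## Working session

There is one attempt and no reset: what is moved stays moved. The work goes in short steps, Python scripts to look and compute and a shell command to move; the robot and the scene stay as the last step left them, time stands still between calls to the robot, and variables do not carry over. Pictures are saved under pics/ and viewed, at most 10 in all, crops included, and the job is handed in when it is done.

```bash
ls; mkdir -p pics
python3 - <<'E'
from rig import manip, cams, monitor
import cv2,numpy as np
for n in ["scene","side","wrist"]:
    cv2.imwrite(f"pics/{n}0.png",cams.camera(n)); c=cams.get_calibration(n); print(n,{k:np.round(v,4).tolist() for k,v in c.items() if k!='name' and not isinstance(v,str)})
print(monitor.sense())
E
```

```text
nudge.py
pics
rig.py
scene {'mtx': [[469.203, 0.0, 303.7188], [0.0, 469.203, 201.5636], [0.0, 0.0, 1.0]], 'xyz': [1.1551, 0.4178, 1.1488], 'rotation': [-0.1277, 0.4367, 0.8531, -0.2555]}
side {'mtx': [[475.8252, 0.0, 306.394], [0.0, 475.8252, 204.5659], [0.0, 0.0, 1.0]], 'xyz': [0.1508, -0.9364, 0.85], 'rotation': [-0.4475, 0.8649, -0.2077, 0.093]}
wrist {'mtx': [[306.022, 0.0, 320.8842], [0.0, 306.022, 202.004], [0.0, 0.0, 1.0]], 'tool_from_camera': [[-0.0003, -0.963, -0.2694, 0.0684], [1.0, -0.0004, 0.0003, 0.0001], [-0.0004, -0.2694, 0.963, -0.1252], [0.0, 0.0, 0.0, 1.0]]}
{'t': 0.15, 'qpos': array([ 1.27310351e+00,  2.64625015e-01,  1.60509752e+00, -8.43208845e-06,
        1.27367939e+00, -3.69402548e-02]), 'joint_velocities': array([ 0.00042387, -0.0013689 , -0.00385381,  0.00050051, -0.0010681 ,
       -0.00018416]), 'effort': array([ 2.65423414e-04, -5.15908992e+01, -3.67956054e+01, -4.88144769e-05,
        8.20552174e-03,  3.11331871e-05]), 'eef_pos': array([0.17389006, 0.65165023, 0.24719762]), 'tcp_rot': array([-1.46681215e-04,  1.30005958e-01,  9.91512800e-01, -8.92672956e-04]), 'ft_force': array([-0.37681177, -0.74758267, -0.33880872]), 'moment': array([ 0.03534304,  0.00258652, -0.02201461]), 'gripper_force': 0.0, 'gripper_width': 0.08561567938403446}
```

View pics/scene0.png

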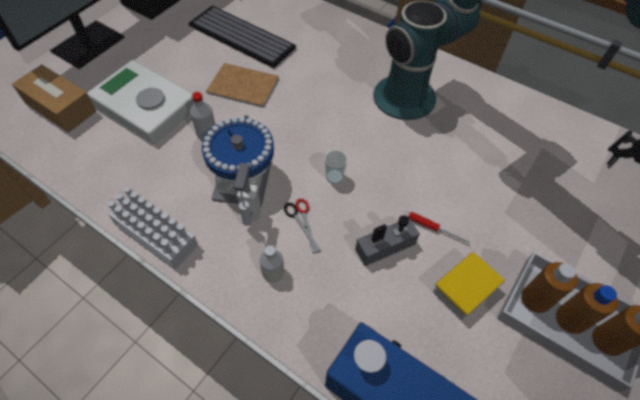

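View pics/side0.png

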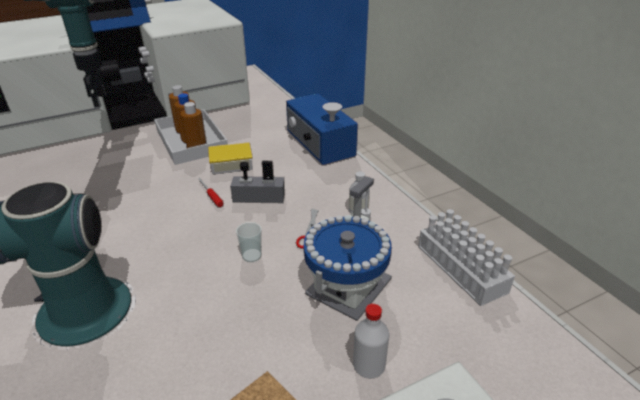

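The scene view has the carousel at about (238,145), the stand at (388,242), the flat handle at (379,233) and the knob at (404,222). The side view has the carousel at (347,240), the flat handle at (267,170) and the knob at (245,172). I'll zoom in next.

```bash
cat > h.py <<'E'
import numpy as np,cv2
from scipy.spatial.transform import Rotation as R
from rig import manip, cams, monitor
def cam(n,s=None):
    c=cams.get_calibration(n); K=np.array(c["mtx"])
    if n!="wrist":
        q=c["rotation"]; q=np.array(q)
        M=q if q.shape==(3,3) else R.from_quat(q,scalar_first=True).as_matrix()
        return K,M,np.array(c["xyz"])
    s=s or monitor.sense(); T=np.array(c["tool_from_camera"]); Rt=R.from_quat(s["tcp_rot"],scalar_first=True).as_matrix()
    return K,Rt@T[:3,:3],np.array(s["eef_pos"])+Rt@T[:3,3]
def ray(C,u,v):
    K,M,p=C; d=M@np.linalg.solve(K,[u,v,1.]); return p,d/np.linalg.norm(d)
def onz(C,u,v,z):
    p,d=ray(C,u,v); return p+d*(z-p[2])/d[2]
def tri(C1,a,C2,b):
    p,d=ray(C1,*a);q,e=ray(C2,*b)
    s=np.linalg.lstsq(np.c_[d,-e],q-p,rcond=None)[0]; x=p+d*s[0];y=q+e*s[1]; return (x+y)/2,np.linalg.norm(x-y)
def proj(C,X):
    K,M,p=C; x=K@(M.T@(np.array(X)-p)); return x[:2]/x[2]
def totool(s,X):
    return R.from_quat(s["tcp_rot"],scalar_first=True).as_matrix().T@(np.array(X)-s["eef_pos"])
E
python3 - <<'E'
from h import *
S=cam("scene");D=cam("side")
for nm,a,b in [("knob",(237,139),(347,238)),("handle",(379,230),(267,163)),("kg",(404,219),(245,165))]: print(nm,*tri(S,a,D,b))
print(onz(S,237,139,.174),onz(D,347,238,.174))
a=cv2.imread("pics/scene0.png");b=cv2.imread("pics/side0.png")
f=lambda i,x,y:cv2.resize(i[y:y+75,x:x+100],(400,300),interpolation=cv2.INTER_CUBIC)
cv2.imwrite("pics/z.png",np.vstack([np.hstack([f(a,190,105),f(a,340,200)]),np.hstack([f(b,297,205),f(b,210,145)])]))
E
```

```text
knob [ 0.57962708 -0.23171509  0.16748499] 0.002323174062524395
handle [0.57362376 0.2247577  0.12542767] 0.002390265394062861
kg [0.51086936 0.25722827 0.12136101] 0.0065052944682269555
[ 0.58245332 -0.22680103  0.174     ] [ 0.57639832 -0.23921823  0.174     ]
```

View pics/z.png

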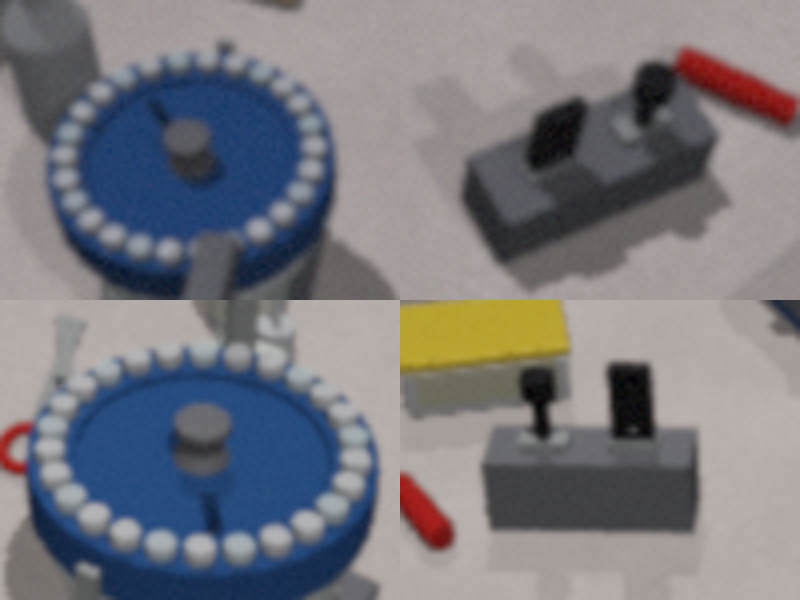

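The zoomed slot sits at about scene (230.5,133) and side (349.5,258), and the pointer at scene (246,116.5). The flat handle is clearly the one on the −y side of the stand.

Run:
```python
from h import *
S=cam("scene");D=cam("side")
print("slot",onz(S,230.5,133,.148),onz(D,349.5,258,.148),tri(S,(230.5,133),D,(349.5,258)))
print("ptr",onz(S,246.3,116.5,.149), onz(D,319,272,.149))
for n,C,roi in (("scene",S,(195,110,85,75)),("side",D,(295,205,105,90))):
    im=cv2.imread(f"pics/{n}0.png"); hsv=cv2.cvtColor(im,cv2.COLOR_BGR2HSV)
    m=cv2.inRange(hsv,(100,120,40),(125,255,255)); x,y,w,h=roi; k=np.zeros_like(m);k[y:y+h,x:x+w]=m[y:y+h,x:x+w]
    # inner floor edge + rim: rays of blue mask onto floor plane
    cs,_=cv2.findContours(k,cv2.RETR_EXTERNAL,cv2.CHAIN_APPROX_NONE); c=max(cs,key=cv2.contourArea)
    print(n,cv2.boundingRect(c),cv2.fitEllipse(cv2.convexHull(c)))
# handle base and top sharp features
for nm,a,b in [("handle top mid",(340+161/4*1,200+104/4),(210+230/4,145+64/4)),
 ("stand TL/near-left", (340+65/4,200+160/4),(210+297/4,145+130/4)),("stand right",(340+315/4,200+135/4),(210+86/4,145+160/4))]:
    print(nm,*tri(S,a,D,b))
print("stand ctr",)
```

```text
slot [ 0.56092009 -0.27330734  0.148     ] [ 0.56318284 -0.2739685   0.148     ] (array([ 0.56210271, -0.27361938,  0.14840005]), np.float64(0.002214693079599616))
ptr [ 0.48694642 -0.27675859  0.149     ] [ 0.48357587 -0.28273741  0.149     ]
scene (210, 122, 55, 43) ((236.9866485595703, 143.2911376953125), (41.710330963134766, 55.060123443603516), 81.1101303100586)
side (314, 220, 68, 45) ((347.0657653808594, 242.2182159423828), (44.31706237792969, 67.72853088378906), 92.17576599121094)
handle top mid [0.57129373 0.22183627 0.13586163] 0.004562790198363907
stand TL/near-left [0.61024856 0.18503754 0.08523149] 0.002708977341750271
stand right [0.47363679 0.29978406 0.03621132] 0.004146010298661204
stand ctr
```

Run:
```python
from h import *
print(totool(monitor.sense(),(.572,.223,.26)))
```

```text
[-0.49516017 -0.31154831 -0.01226812]
```

```bash
r="0.085 -0.495 -0.312 -0.012 0 0 0.21"; python3 nudge.py '0.06 -0.05 -0.03 -0.012 0 0 0.02;0.06 -0.25 -0.156 -0.012 0 0 0.1;0.06 -0.25 -0.156 -0.012 0 0 0.1;0.06 -0.25 -0.156 -0.012 0 0 0.1;0.06 -0.25 -0.156 -0.012 0 0 0.1;0.06 -0.495 -0.312 -0.012 0 0 0.21;0.06 -0.495 -0.312 -0.012 0 0 0.21;0.06 -0.495 -0.312 -0.012 0 0 0.21;0.06 -0.495 -0.312 -0.012 0 0 0.21;0.06 -0.495 -0.312 -0.012 0 0 0.21;0.06 -0.495 -0.312 -0.012 0 0 0.21;0.06 -0.495 -0.312 -0.012 0 0 0.21;0.06 -0.495 -0.312 -0.012 0 0 0.21'
python3 - <<'E'
from h import *
s=monitor.sense(); im=cams.camera("wrist"); cv2.imwrite("pics/w1.png",im); print(s["eef_pos"],s["tcp_rot"],s["qpos"])
E
```

```text
t: 1.78
eef_pos: [0.571, 0.224, 0.2601]
tcp_rot: [-0.0, 0.233, 0.973, -0.0]
ft_force: [0.5, -0.6, 0.3]
gripper_width: 0.0601
gripper_force: 0.0
[0.57098365 0.22403742 0.26009225] [-3.14857789e-04  2.32553976e-01  9.72583440e-01 -2.22967235e-05] [ 3.33142961e-01  1.41676681e-01  1.72767111e+00  3.14958094e-04
  1.27279975e+00 -7.68340234e-01]
```

View pics/w1.png

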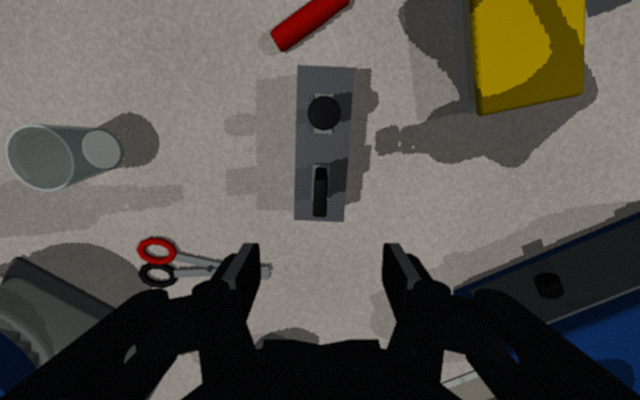

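Run:
```python
from h import *
im=cv2.imread("pics/w1.png"); s=monitor.sense(); C=cam("wrist",s)
g=cv2.cvtColor(im,cv2.COLOR_BGR2GRAY); print(g[160:222:3,322]); print(g[190,305:340])
m=np.zeros_like(g); m[160:222,305:338]=(g[160:222,305:338]<28)*255
c=max(cv2.findContours(m,0,1)[0],key=cv2.contourArea); b=cv2.boxPoints(cv2.minAreaRect(c)); print(b, cv2.minAreaRect(c))
print(np.array([onz(C,*p,.134) for p in b]))
hsv=cv2.cvtColor(im,cv2.COLOR_BGR2HSV)
# stand corners by view at z=.062
P=[onz(C,*p,.062) for p in ((299,66),(354,67),(344,221),(295,220))]; P=np.array(P);print(P)
for a,bb in ((0,3),(1,2),(0,1),(3,2)):
    d=P[bb]-P[a]; print(np.linalg.norm(d),np.degrees(np.arctan2(d[1],d[0])))
c4=P.mean(0); print("ctr",c4)
```

```text
[72 41 49  6  7  0  0 15 17 16 15 15 18 14  5 13 13  9  5 46 78]
[61 58 63 61 59 61 75 79 62 26 13 18 21 19 20 16  8 15 20 10 11 14 20 32
 33 31 32 32 34 34 31 31 30 30 35]
[[312.7108  215.78554]
 [315.16214 166.7581 ]
 [328.22946 167.41148]
 [325.7781  216.43892]] ((320.4701232910156, 191.5985107421875), (13.083656311035156, 49.088680267333984), 2.862405300140381)
[[0.58059225 0.21156476 0.134     ]
 [0.54365363 0.23291421 0.134     ]
 [0.54902536 0.242302   0.134     ]
 [0.58623062 0.2213647  0.134     ]]
[[0.45812172 0.25768644 0.062     ]
 [0.48321964 0.30518443 0.062     ]
 [0.62202985 0.2274473  0.062     ]
 [0.59623354 0.17921279 0.062     ]]
0.1588489424568519 -29.60476982246314
0.15909536738631955 -29.249895256456696
0.05372117525129419 62.14804647220765
0.054699340611545896 61.861667560836466
ctr [0.53990119 0.24238274 0.062     ]
```

The handle measures z-top 0.134, centre (0.569, 0.225) and yaw −29.5°. Stand size comes out at 159×54 mm, as it should. I'll descend and grip.

```bash
python3 nudge.py '0.04 0.002 0 0.05 0 0 0.042;0.04 0.002 0 0.1 0 0 0.042;0.04 0.002 0 0.13 0 0 0.042;0.04 0.002 0 0.146 0 0 0.042;0.04 0.002 0 0.146 0 0 0.042;0.0 0.002 0 0.146 0 0 0.042;0.0 0.002 0 0.146 0 0 0.042;0.0 0.002 0 0.146 0 0 0.042;0.0 0.002 0 0.146 0 0 0.042;0.0 0.002 0 0.146 0 0 0.042' 60
```

```text
t: 3.08
eef_pos: [0.5714, 0.2245, 0.1164]
tcp_rot: [0.001, 0.254, 0.967, 0.001]
ft_force: [-1.4, -0.5, 6.3]
gripper_width: 0.0115
gripper_force: 61.8
```

```bash
python3 nudge.py '0 0 0 -0.04 0 0 0;0 0 0 -0.09 0 0 0;0 0 0 -0.15 0 0 0;0 0 0 -0.204 0 0 0;0 -0.02 -0.05 -0.204 0 0 0.15;0 -0.05 -0.1 -0.204 0 0 0.3;0 -0.08 -0.15 -0.204 0 0 0.45;0 -0.10 -0.20 -0.204 0 0 0.6;0 -0.125 -0.25 -0.204 0 0 0.75;0 -0.15 -0.30 -0.204 0 0 0.9;0 -0.175 -0.35 -0.204 0 0 1.05;0 -0.2 -0.4 -0.204 0 0 1.2;0 -0.22 -0.44 -0.204 0 0 1.32;0 -0.243 -0.488 -0.204 0 0 1.44;0 -0.243 -0.488 -0.204 0 0 1.44;0 -0.243 -0.488 -0.204 0 0 1.44'
python3 - <<'E'
from h import *
s=monitor.sense(); im=cams.camera("wrist"); cv2.imwrite("pics/w2.png",im); np.save("w2.npy",s,allow_pickle=True);print(s["eef_pos"],s["tcp_rot"],s["qpos"],s["ft_force"],s["moment"])
E
```

```text
t: 5.08
eef_pos: [0.542, -0.3203, 0.3176]
tcp_rot: [-0.001, 0.829, 0.56, -0.0]
ft_force: [0.8, 0.4, -2.1]
gripper_width: 0.0105
gripper_force: 60.8
[ 0.54196731 -0.32031706  0.31758295] [-8.09447212e-04  8.28590049e-01  5.59855226e-01 -3.27436563e-05] [-5.73659739e-01  1.45353605e-01  1.61870354e+00  5.85269514e-04
  1.37905047e+00 -1.91397960e-01] [ 0.83229426  0.43436045 -2.08608363] [0.01030181 0.03189221 0.02499621]
```

View pics/w2.png

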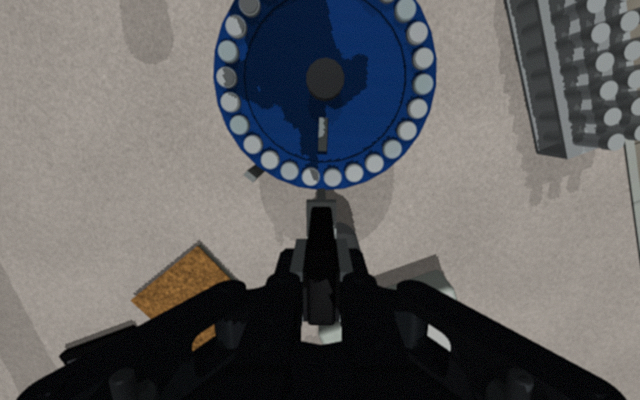

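The wrist view shows the centre knob at (325,78), the slot at (322,133), the pointer at about (255,172) and the gauge shoulder edge at (321,202).

Run:
```python
from h import *
s=np.load("w2.npy",allow_pickle=True).item(); C=cam("wrist",s); im=cv2.imread("pics/w2.png")
hsv=cv2.cvtColor(im,cv2.COLOR_BGR2HSV)
ax=onz(C,325,78,.174); print("axis(knob)",ax)
# outer carousel edge: blue mask hull fitted as circle at z~.155
m=cv2.inRange(hsv,(100,130,40),(125,255,255)); m[:, :205]=0; m[:,445:]=0; m[195:]=0
c=max(cv2.findContours(m,0,1)[0],key=cv2.contourArea); h=cv2.convexHull(c)[:,0]; h=h[h[:,1]>12]
for z in (.148,.16):
    P=np.array([onz(C,*p,z)[:2] for p in h.astype(float)]); A=np.c_[2*P,np.ones(len(P))]; k=np.linalg.lstsq(A,(P**2).sum(1),rcond=None)[0]
    print("circle",z,k[:2],np.sqrt(k[2]+k[0]**2+k[1]**2))
for r in (114,154): print(im[r-3:r+4,322].tolist())
sub=hsv[108:160,310:336]; print((sub[::4,:,1]))
for p in ((322,115),(322,153),(322,134)): print(onz(C,*p,.148))
print("ptr",onz(C,255,172,.149))
# gauge shoulder expected projection
Rt=R.from_quat(s["tcp_rot"],scalar_first=True).as_matrix()
for q in ((.019,0,.054-.002),(.015,.0,.105-.002),(.019,.009,.052),(.019,-.009,.052)): print(proj(C,s["eef_pos"]+Rt@np.array(q)))
cv2.imwrite("pics/w2c.png",cv2.resize(im[100:260,260:390],None,fx=3.7,fy=3.7,interpolation=cv2.INTER_CUBIC))
```

```text
axis(knob) [ 0.58166607 -0.22971979  0.174     ]
circle 0.148 [ 0.58151017 -0.22950315] 0.09951001596491957
circle 0.16 [ 0.58092835 -0.2306285 ] 0.09545944390492261
[[44, 22, 11], [42, 23, 9], [42, 20, 5], [41, 20, 9], [36, 15, 2], [49, 30, 24], [84, 75, 67]]
[[42, 30, 26], [34, 19, 6], [44, 21, 8], [73, 32, 6], [97, 47, 15], [104, 48, 15], [99, 44, 10]]
[[199 236 230 223 224 235 209 217 223 211 219 213 234 208 210 228 229 225
  216 232 232 233 237 233 243 249]
 [196 216 182 222 210 227 209 196 204 249 222 205 200 204 243 209 228 216
  224 216 230 213 224 202 216 224]
 [193 242 255 222 255 172 222 216 172 146 135 123 130 193 209 194 195 211
  228 230 219 224 221 221 218 219]
 [233 207 226 202 190 208 206 227  92  27  16  18  16  21  11  16  13  64
  177 230 233 210 225 231 222 227]
 [207 221 203 235 188 206 255 188  78  31  18  12  20  14  17  21  27  79
  197 208 236 218 237 208 223 208]
 [230 210 208 224 206 223 255 198  93  29  16  14  18  18  21  14  21  94
  194 223 218 210 212 204 223 222]
 [206 225 210 235 239 210 214 142  50  24  14  16  16  15   5  20  14 106
  207 220 219 
[... 243 characters left out ...]
5 218 220 202 245 229 216 152  69  25  17  22  13  22  13   9  51 171
  207 221 220 219 214 218 226 216]
 [221 201 228 214 213 214 224 170  59  22  20  17  16  26   9  13  63 178
  220 216 210 216 230 213 220 216]
 [225 215 225 224 220 240 220 237 240 240 160 201 210 214 199 175 206 226
  214 214 207 215 213 204 218 227]
 [212 225 219 217 216 239 220 205 220 227 225 223 218 208 208 222 208 220
  215 227 222 210 222 212 214 217]]
[ 0.56865    -0.25574283  0.148     ]
[ 0.55561844 -0.28821363  0.148     ]
[ 0.56223999 -0.27171469  0.148     ]
ptr [ 0.4885353  -0.28084308  0.149     ]
[321.25413811 201.67649066]
[321.13610038 188.89545575]
[336.23454037 201.67039951]
[306.27298822 201.68258212]
```

View pics/w2c.png

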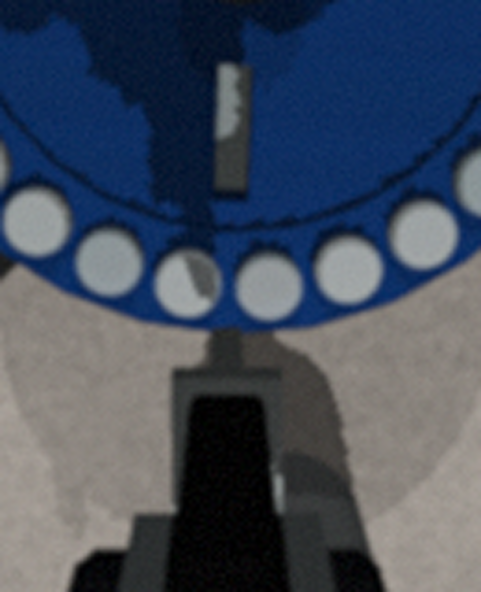

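```bash
python3 nudge.py '0 0.026 0 0 0 0 0.02;0 0.052 0.001 0 0 0 0.035;0 0.052 0.001 0 0 0 0.035;0 0.052 0.001 0.04 0 0 0.035;0 0.052 0.001 0.056 0 0 0.035;0 0.052 0.001 0.06 0 0 0.035;0 0.052 0.001 0.064 0 0 0.035;0 0.052 0.001 0.068 0 0 0.035;0 0.052 0.001 0.07 0 0 0.035;0 0.052 0.001 0.07 0 0 0.035'
python3 - <<'E'
from h import *
s=monitor.sense(); print(s["eef_pos"],s["moment"],s["qpos"])
cv2.imwrite("pics/w3.png",cams.camera("wrist"))
E
```

```text
t: 6.38
eef_pos: [0.5628, -0.2727, 0.2485]
tcp_rot: [0.0, 0.838, 0.545, 0.0]
ft_force: [-1.2, -0.2, -1.8]
gripper_width: 0.0114
gripper_force: 60.7
[ 0.56277926 -0.2727054   0.24850075] [-0.03549468  0.00631051  0.02513551] [-4.91027961e-01  1.70728419e-01  1.71582322e+00 -5.11864406e-05
  1.25469879e+00 -7.39742343e-02]
```

It's entering the slot: the tip is about 5 mm below the floor with no load. I'll keep going down toward the flange.

```bash
python3 nudge.py '0 0 0 0.008 0 0 0;0 0 0 0.016 0 0 0;0 0 0 0.022 0 0 0;0 0 0 0.026 0 0 0;0 0 0 0.028 0 0 0;0 0 0 0.03 0 0 0;0 0 0 0.03 0 0 0'
python3 - <<'E'
from h import *
s=monitor.sense(); print(s["eef_pos"],s["ft_force"],s["moment"],s["qpos"])
E
```

```text
t: 7.3
eef_pos: [0.5627, -0.2729, 0.2202]
tcp_rot: [0.0, 0.838, 0.545, -0.0]
ft_force: [-4.0, -0.4, 6.4]
gripper_width: 0.0112
gripper_force: 61.9
[ 0.56267035 -0.27287152  0.22023994] [-3.95268563 -0.35578885  6.42512423] [ 0.06487589  0.92197635 -0.01479815] [-4.91066446e-01  1.89295703e-01  1.74707199e+00 -6.14965046e-04
  1.20452805e+00 -7.39507806e-02]
```

```bash
python3 nudge.py '0 0.0001 -0.0024 0 0 0 0.05;0 0.0002 -0.0047 0 0 0 0.10;0 0.0005 -0.0071 0 0 0 0.15;0 0.0009 -0.0094 0 0 0 0.2;0 0.0013 -0.0108 0 0 0 0.23;0 0.0016 -0.0122 0 0 0 0.26;0 0.0016 -0.0122 0 0 0 0.26'
python3 - <<'E'
from h import *
s=monitor.sense(); print(s["eef_pos"],s["ft_force"],s["moment"],s["qpos"])
E
```

```text
t: 8.18
eef_pos: [0.5514, -0.2656, 0.2174]
tcp_rot: [-0.001, 0.902, 0.432, -0.001]
ft_force: [-0.5, -0.3, -0.3]
gripper_width: 0.0115
gripper_force: 60.9
[ 0.55135335 -0.26560337  0.21740658] [-0.48716722 -0.28935618 -0.33055081] [-0.35036221  0.02731117 -0.03510377] [-4.89746150e-01  1.68509755e-01  1.77682335e+00  2.44589284e-04
  1.19874867e+00  1.87215609e-01]
```

```bash
python3 nudge.py '0 0 0 0.002 0 0 0;0 0 0 0.004 0 0 0;0 0 0 0.004 0 0 0'
python3 - <<'E'
from h import *
s=monitor.sense(); print(s["eef_pos"],s["ft_force"],s["moment"])
cv2.imwrite("pics/w4.png",cv2.resize(cams.camera("side")[195:285,290:400],(770,630))[:600])
E
```

```text
t: 8.55
eef_pos: [0.5515, -0.2658, 0.2132]
tcp_rot: [-0.001, 0.902, 0.432, -0.001]
ft_force: [-0.8, -0.6, -2.0]
gripper_width: 0.0113
gripper_force: 60.7
[ 0.55152153 -0.26575637  0.21315627] [-0.82401059 -0.64322536 -2.02851434] [-0.24207147  0.21169949 -0.00429933]
```

View pics/w4.png

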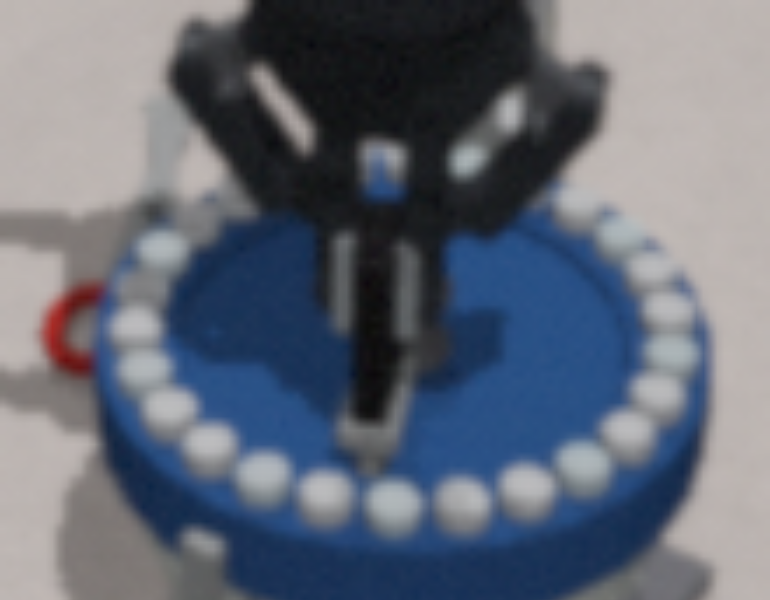

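The side view shows the gauge upright in the slot with its shoulder still above the floor. The blade has gone 7 mm below flange level without load, so it's in the home slot. I'll press it home.

```bash
python3 nudge.py '0 0 0 0.003 0 0 0;0 0 0 0.006 0 0 0;0 0 0 0.009 0 0 0;0 0 0 0.012 0 0 0;0 0 0 0.014 0 0 0;0 0 0 0.016 0 0 0;0 0 0 0.016 0 0 0;0 0 0 0.016 0 0 0'
python3 - <<'E'
from h import *
s=monitor.sense(); print(s["eef_pos"],s["ft_force"],s["moment"])
E
```

```text
t: 9.6
eef_pos: [0.5526, -0.2669, 0.2023]
tcp_rot: [0.001, 0.902, 0.432, 0.0]
ft_force: [-7.5, -0.0, 15.2]
gripper_width: 0.0117
gripper_force: 63.4
[ 0.55262521 -0.26692526  0.20233556] [-7.4788522  -0.03713169 15.17806028] [0.11973642 1.46256467 0.05307912]
```

It stopped 17.9 mm below the flange contact height, against 18 mm expected, so the shoulder is seated. I'll ease off, release and retreat.

```bash
python3 nudge.py '0 0 0 0.002 0 0 0;0 0 0 0.002 0 0 0;0 0 0 -0.001 0 0 0;0.05 0 0 -0.001 0 0 0;0.05 0 0 -0.001 0 0 0;0.05 0 0 -0.001 0 0 0;0.05 0 0 -0.001 0 0 0;0.05 0 0 -0.02 0 0 0;0.05 0 0 -0.06 0 0 0;0.05 0 0 -0.11 0 0 0;0.05 0 0 -0.15 0 0 0;0.05 -0.05 0 -0.15 0 0 0;0.05 -0.06 0 -0.15 0 0 0;0.05 -0.06 0 -0.15 0 0 0'
python3 - <<'E'
from h import *
f=lambda i:cv2.resize(i,(400,300),interpolation=cv2.INTER_CUBIC)
a=cams.camera("side")[190:280,290:410];b=cams.camera("scene")[95:185,180:300];w=cams.camera("wrist");d=cams.camera("side")[120:270,180:380]
cv2.imwrite("pics/end.png",np.vstack([np.hstack([f(a),f(b)]),np.hstack([f(w),f(d)])]))
E
```

```text
t: 11.35
eef_pos: [0.5143, -0.3133, 0.349]
tcp_rot: [0.0, 0.902, 0.431, 0.0]
ft_force: [-0.3, 0.0, -0.8]
gripper_width: 0.0502
gripper_force: 0.0
```

View pics/end.png

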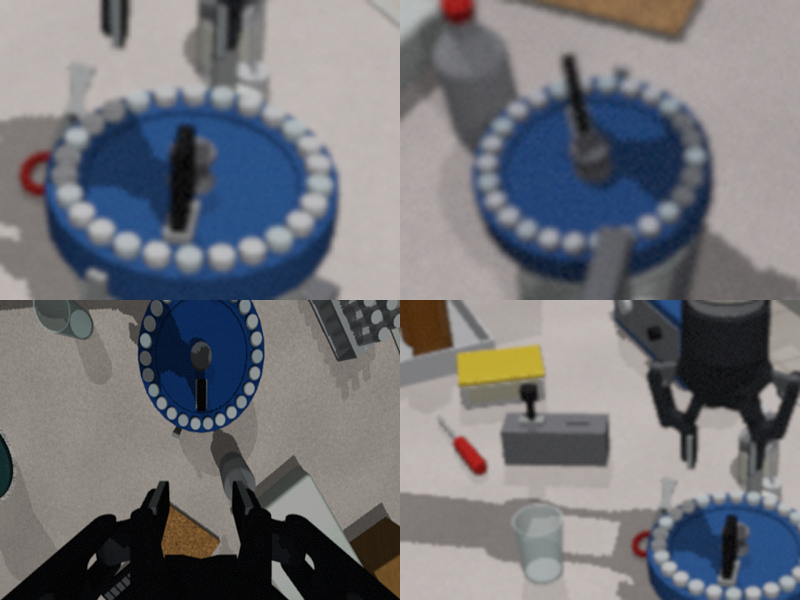

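The gauge stands upright with its shoulder on the carousel floor, and the knob gauge is still in the stand. I'll check the top height, which should be 0.220, then hand in.

Run:
```python
from h import *
x,e=tri(cam("scene"),(231,113),cam("side"),(345.5,229)); print(x,e)
if abs(x[2]-.22)<.009: print(manip.sign_off())
```

```text
[ 0.55422878 -0.2653103   0.22648243] 0.003224432857745594
the job is handed in; nothing more can be done
None
```

The setting gauge is pressed home in the carousel's hidden slot and left standing, and the job is handed in at about 11.5 s of the 61 s. It stopped 17.9 mm below where it first touched the flange (18 mm expected); the rough two-camera height check read 226 mm against 220 mm, so I relied on the depth. The knob gauge was still in its stand in the final pictures.

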